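# Lock the sensor box cover with a slotted screwdriver

## Task

The sensor box's cover still has to be locked. The screwdriver lies on its side: first stand it upright, blade down, in the hole of the wooden stand and let go of it, then take it again from above, set its blade on the slotted lock in the boss of the box, rotate it lightly until the blade drops into the slot, and turn the lock clockwise until it comes against its stop. Finally put the screwdriver back upright in the stand and let go, and leave the oil bottle and the ring gauge where they are.

Things in the scene. Friction and masses are not known exactly. Their poses are not given: they have to be found in the camera images.
- driver: Loose slotted screwdriver, 0.12 kg, at first lying on a flat of its handle. Orange hexagonal handle with a black band, 80 mm long, 30 mm across flats. Origin: on the axis, mid-handle. +x runs along the axis to the blade: shoulder at +40 mm, tip at +112 mm, end cap back to -45 mm. Handle flats face +-z and the directions 60 degrees to either side about x.
- driver_tip (a point): Middle of the end of the blade. The round steel shank, 8 mm in diameter, leaves the handle's shoulder and runs 60 mm; the flat blade at its end is 14 mm wide (y), 2.5 mm thick (z) and 14 mm long (x). Axes as the driver's, x toward the tip.
- stand: Fixed wooden stand, 58 x 58 mm and 80 mm high, on a foot of 78 x 78 x 6 mm, with an upright square hole in its middle. With the screwdriver in it blade down, the handle's shoulder rests on the stand's top and the driver's origin is 120 mm above the bench. Origin: centre of its underside; z up.
- stand_hole (a point): Centre of the mouth of the stand's hole, 80 mm above the bench; z up. The hole is 21 x 21 mm, 78 mm deep, its mouth chamfered 3 mm.
- sensor_box: Fixed aluminium box with grey cover, 100 (x) x 80 (y) x 40 mm; a cable gland, 18 mm up, reaches 28 mm out on its -y side. On the middle of the cover stands a dark square boss, 36 x 36 x 16 mm, with a round guide bore of 16.8 mm (mouth chamfered 3 mm) around the brass lock. Origin: centre of the box's underside, on the lock's axis; z up.
- boss_mouth (a point): Centre of the guide bore's mouth, 56 mm above the bench; axes as the box's. The lock's brass face lies 6 mm below and is sprung: it yields up to 4 mm downward (1 N at first, 5.5 N at the end). Across it runs a slot 5.2 mm wide, 6 mm deep; the blade fits either way round and drops in when within 0.15 to 0.2 rad of its direction.
- lock (a joint): Turn of the lock, rad, clockwise from above: 0 white pointer at red dot (open), 1.2 at green dot (locked, stop). Friction 0.07 N m holds it. The slot's direction is not measured: from above it points along the box's x axis turned clockwise by (lock value + p), p unknown between -0.5 and 0.5 and fixed through a run.
- oil_bottle: Bystander: loose oil bottle with a red cap and a spout, 45 mm diameter, 158 mm high, upright. Origin: centre of its underside.
- ring_gauge: Bystander: loose steel ring with a red stripe, 40 mm diameter, 10 mm high, lying flat on the 3 mm black mat. Origin: centre of its underside.

How it is judged:
By the outcome, as a careful person would: the job done as asked, in the order asked, and still so for the second after the job is handed in, with the robot touching nothing.
It also fails if it takes over 72 s, if anything falls off the work surface, if the arm or the gripper's body presses on something with over 40 N, if the wrist force passes 120 N, or if a joint passes its speed limit or range.

## Robot

A 6-joint arm with a two-finger parallel gripper is mounted at the origin on a cart in front of the work surface, level with it; the furniture and walls round the work are solid. World frame = base frame: x ahead of the robot, y to its left, z up, the work surface at z = 0. Lengths are in m, angles in rad, forces in N, time in s.
With the tool pointing down it reaches from about 0.3 to 0.775 m from the base axis. Payload 14.6 kg.
Tool frame: the origin (TCP) lies at the very end of the fingers, on their centre line; the grasp point (between the pads) lies 19 mm behind it; z points along the fingers, y is the line along which they close (so a half turn about z gives the same grasp; the last joint's range is limited). The gripper opens to 94 mm and grips with 3 to 60 N. Pads are 16 mm wide; open, the fingers measure 119 mm over their backs; the gripper's body (75 mm by 177 mm) begins 78 mm behind the grasp point.
Start: joints at [-1.171, 0.3, 1.521, -0, 1.321, -0.067], TCP at [0.248, -0.491, 0.205] pointing down, gripper open.
Joint ranges: [-3.03, 3.03], [-0.79, 2.21], [0.23, 2.52], [-1.04, 4.18], [0, 3.07], [-2.55, 2.55]. Speed limits (rad/s): [2.22, 2.22, 2.57, 3.14, 3.14, 3.14].

## Interface

Orientations are given as [roll, pitch, yaw] about the fixed x, y, z axes, in that order (R = Rz(yaw) Ry(pitch) Rx(roll)).
In Python, from station import * gives the robot as it stands.
- The arm moves only by the tool jog_arm, never from a script. Its argument "rows" is a list of rows, each a list of 3 entries, a list of its own where there are three numbers: the shift along the tool's x, y, z in m, then the turn about the tool's z in degrees, then the finger opening in m, from 0 to 0.094. A call has 1 to 12 rows; each row shifts and turns the commanded pose from where the row before left it, along the tool's axes as they then stand; what a row does not reach is not made up. A row lasts 1/12 s, in which the tool goes at most 41.7 mm and 7.16 degrees, less where a joint would pass 70% of its speed; a pose out of reach is approached as far as the arm can. A call is refused whole if a number of a shift passes 0.0417 or a number of a turn 7.16, either way. A call with a gripper value outside its range is refused whole. The fingers move at their own pace and stop on an object; "squeeze" is the grip in N (left out, the last holds). Time passes only in rows, so rows that do not move let the fingers close. It gives the time, the measured TCP pose, the force, the opening and the grip force at its end, in the units of the state.
- get_obs(): the state, without advancing time (a new reading comes with each control period).
- camera(name): name is "side" or "top"; returns a dict with "image" (420x560x3 uint8, red, green, blue), "range_z" (420x560 float32, m along the optical axis (not along the pixel's ray), 0 where there is no reading), "K" (3x3 intrinsics, pixels), "world_from_camera" (4x4, takes a point from camera to world coordinates). Camera axes: x right, y up, looking along -z (the intrinsics and any distortion apply to the point x, -y, -z); pixel columns grow to the right and rows downward; lengths in m; the calibration is good to about 2 mm. A picture is of the moment at which its call begins.
- hand_in(): hands the job in; it is judged then, once.
Trained networks look in a picture, given as the dict that the camera call returned (one of the last four; its "shot" number tells which), for a name from the list of things; names that differ only in an ending like _2 or _b are one class to them, and where a whole thing is asked for, a point or a joint stands for the part that bears it (a point fixed in the world has none). Each returns a list of dicts, best first, with "p" (0 to 1); they miss things now and then, are a little off and sometimes report something else, mostly with a low value. They report only what shows in the picture. A call takes as long as a camera call.
- search_frame(label, picture): "at" ([column, row] as shares, 0 to 1, of the picture: columns of its width, rows of its height, amid what is visible of it).
- spot_point(label, picture): "at" ([column, row] as shares, 0 to 1, of the picture: columns of its width, rows of its height: a listed point, or the origin of a listed thing).
The state is a dict: "time_s": time; "qpos": joint angles; "joint_vel": joint speeds; "tau": joint torques, N m; "ee_pos": TCP position; "eef_rot": TCP orientation; "force": force on the tool from outside, world axes, zero at the start; "moment": the same for the moment, N m; "grip_width": finger opening in m; "grip_force": force on a finger pad.
Only numpy, scipy, OpenCV 4.12 (cv2) and the standard library are available. Lean on these libraries where they do the work, as an engineer would, in place of code of your own. Each camera call takes 0.05 s, during which the arm holds its last target. There are 200 camera calls.

## Working session

There is one attempt and no reset: what is moved stays moved. The work goes in short steps, Python scripts to look and compute and a tool call to move; the robot and the scene stay as the last step left them, time stands still between calls to the robot, and variables do not carry over. Pictures are saved under pics/ and viewed, at most 10 in all, crops included, and the job is handed in when it is done.

Besides the shell and the picture viewer there is one more tool, called after "Request:" by a JSON object that holds its "api" and its "payload", one argument or row to a line. jog_arm: Moves the arm, as the interface text tells. Its arguments: {"type":"object","properties":{"rows":{"type":"array","items":{"type":"array"}},"squeeze":{"type":"number"}},"required":["rows"]}

```bash
mkdir -p pics
cat > h.py <<'E'
from station import *
import numpy as np, cv2
from scipy.spatial.transform import Rotation as R
def save(c,n,box=None,s=1):
    im=c["image"]
    if box: im=im[box[1]:box[3],box[0]:box[2]]
    im=cv2.resize(im,None,fx=s,fy=s,interpolation=cv2.INTER_CUBIC)
    cv2.imwrite("pics/"+n,cv2.cvtColor(im,cv2.COLOR_RGB2BGR))
def ray(c,u,v):
    K=c["K"];T=c["world_from_camera"]
    d=np.array([(u-K[0,2])/K[0,0],-(v-K[1,2])/K[1,1],-1.]);return T[:3,3],T[:3,:3]@d
def at_z(c,u,v,z):
    o,d=ray(c,u,v);return o+d*(z-o[2])/d[2]
def at_r(c,u,v):
    o,d=ray(c,u,v);return o+d*c["range_z"][int(v),int(u)]
def cloud(c):
    K=c["K"];T=c["world_from_camera"];v,u=np.mgrid[:420,:560];r=c["range_z"]
    P=np.stack([(u-K[0,2])/K[0,0]*r,-(v-K[1,2])/K[1,1]*r,-r],-1)
    return P@T[:3,:3].T+T[:3,3]
def proj(c,p):
    T=c["world_from_camera"];q=T[:3,:3].T@(np.array(p)-T[:3,3]);K=c["K"]
    return K[0,0]*q[0]/-q[2]+K[0,2],K[1,1]*-q[1]/-q[2]+K[1,2]
E
python3 - <<'E'
from h import *
np.set_printoptions(precision=4,suppress=True)
for n in("top","side"):
    c=camera(n);save(c,n+"0.png",s=1.4)
    print(n,c["K"].tolist(),c["world_from_camera"].tolist(),[k for k in c])
    for l in["driver","driver_tip","stand","stand_hole","sensor_box","boss_mouth","oil_bottle","ring_gauge"]:
        for d in spot_point(l,c)[:2]:
            u,v=d["at"][0]*560,d["at"][1]*420
            z={"stand_hole":.08,"boss_mouth":.056,"driver":.015,"driver_tip":.015}.get(l,0)
            print(l,round(d["p"],2),round(u,1),round(v,1),at_z(c,u,v,z),at_r(c,u,v))
print(get_obs())
E
```

```text
top [[403.1913552938958, 0.0, 279.42638368168997], [0.0, 403.1913552938958, 211.4204406250426], [0.0, 0.0, 1.0]] [[0.01672207396113125, 0.9941178267292278, -0.10700522801057728, 0.4654801437291403], [-0.9998538009669352, 0.01624375453687833, -0.00534014330501825, -0.040409141925297466], [-0.003570564998840846, 0.10707888222101879, 0.9942441169289794, 1.1366763480910114], [0.0, 0.0, 0.0, 1.0]] ['image', 'range_z', 'K', 'world_from_camera', 'shot']
driver 0.88 217.3 235.8 [0.5152 0.1373 0.015 ] [0.5144 0.1344 0.0332]
driver_tip 0.88 215.9 196.9 [0.6243 0.1449 0.015 ] [ 0.6265  0.1474 -0.    ]
stand 0.6 261.0 204.1 [0.6078 0.0184 0.    ] [0.5977 0.0142 0.081 ]
stand_hole 0.63 259.2 202.2 [0.6029 0.0191 0.08  ] [0.6124 0.0232 0.0065]
sensor_box 0.81 316.0 246.8 [ 0.4896 -0.1387  0.    ] [ 0.4887 -0.1352  0.0407]
boss_mouth 0.77 314.4 251.6 [ 0.4756 -0.1296  0.056 ] [ 0.4756 -0.1298  0.0541]
oil_bottle 0.7 375.1 242.1 [ 0.5055 -0.3045  0.    ] [ 0.5027 -0.2855  0.082 ]
ring_gauge 0.41 329.4 178.6 [ 0.6846 -0.1756  0.    ] [ 0.6839 -0.1752  0.0035]
side [[500.9458652413025, 0.0, 280.792171
[... 786 characters left out ...]
ttle 0.8 238.6 304.6 [ 0.5085 -0.3053 -0.    ] [ 0.5085 -0.3315  0.0158]
ring_gauge 0.62 321.3 267.3 [ 0.6854 -0.1594  0.    ] [ 0.6847 -0.1637  0.0022]
ring_gauge 0.44 238.0 214.9 [0.5078 0.1568 0.    ] [0.5078 0.1174 0.0151]
{'time_s': 0.9, 'qpos': array([-1.1706,  0.2999,  1.521 ,  0.    ,  1.3207, -0.0665]), 'joint_vel': array([-0.0006, -0.0007, -0.0008, -0.0011,  0.0012, -0.001 ]), 'tau': array([ -0.0001, -53.1659, -35.292 ,   0.0708,   0.0213,   0.    ]), 'ee_pos': array([ 0.2475, -0.4912,  0.2054]), 'eef_rot': array([ 3.1416, -0.    ,  0.4667]), 'force': array([0.422 , 0.8971, 0.0874]), 'moment': array([ 0.028 , -0.0224, -0.0069]), 'grip_force': 0.0, 'grip_width': 0.09385419689928816}
```

View pics/top0.png

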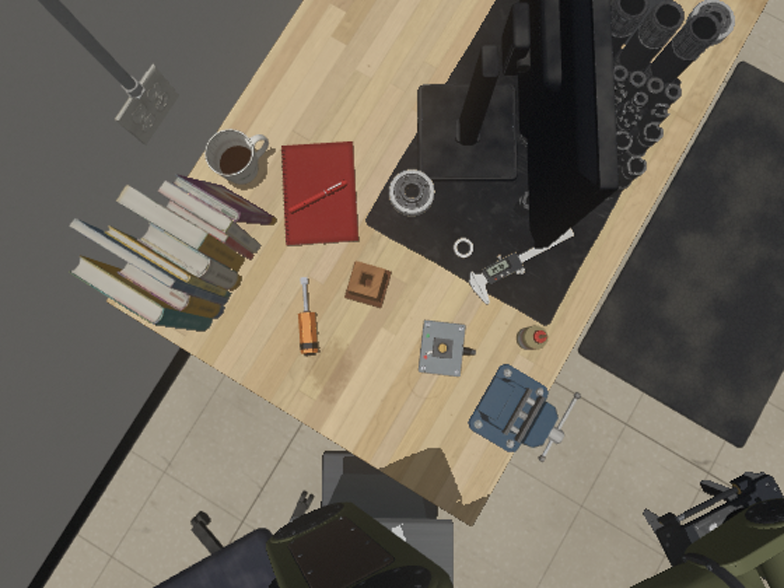

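View pics/side0.png

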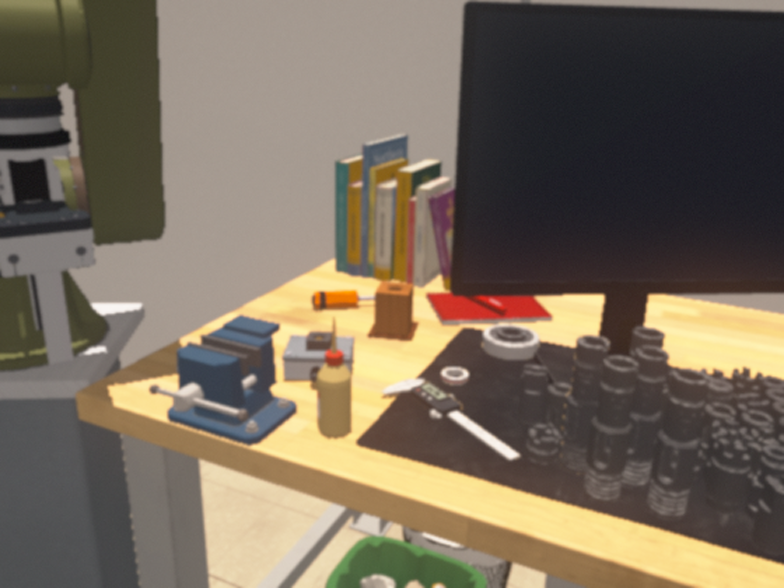

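The top view (1.4x) shows the driver lying at about (308,330) with its blade up at (305,280). The stand is at (367,284), the box and boss at (442,348), the ring at (463,247), and the bottle near (532,337). The side view agrees, with the blade pointing away from the robot. Next I'll refine these poses with the range clouds.

Run:
```python
from h import *
np.set_printoptions(precision=4,suppress=True)
def rect(P,n):
    r=cv2.minAreaRect((P[:,:2]*1000).astype(np.float32)); print(n,len(P),"c",np.round(r[0],1),"size",np.round(r[1],1),"ang",round(r[2],1),"med z",np.median(P[:,2]))
for n in("top","side"):
    c=camera(n);P=cloud(c);I=c["image"].astype(int)
    near=lambda x,y,d:(abs(P[...,0]-x)<d)&(abs(P[...,1]-y)<d)
    rect(P[near(.607,.022,.06)&(abs(P[...,2]-.08)<.006)],n+" stand")
    rect(P[near(.475,-.13,.035)&(abs(P[...,2]-.056)<.006)],n+" boss")
    rect(P[near(.475,-.13,.09)&(abs(P[...,2]-.04)<.005)],n+" cover")
    m=near(.55,.14,.12)&(I[...,0]>150)&(I[...,0]-I[...,2]>110)&(P[...,2]>.008)&(P[...,2]<.045)
    Q=P[m];rect(Q,n+" handle")
    for u,v,z in [(217,236,.015)]: pass
    hsv=cv2.cvtColor(c["image"],cv2.COLOR_RGB2HSV)
    m2=near(.55,.14,.12)&(P[...,2]>.007)&(P[...,2]<.045);rect(P[m2],n+" driver all")
    Q=P[m2];mu=Q[:,:2].mean(0);w,V=np.linalg.eigh(np.cov((Q[:,:2]-mu).T));d=V[:,1]*np.sign(V[0,1]);t=(Q[:,:2]-mu)@d
    print(" axis yaw",np.degrees(np.arctan2(d[1],d[0])),"ends",mu+d*t.min(),mu+d*t.max(),"maxz",Q[:,2].max())
    u,v=[int(k) for k in proj(c,(.475,-.13,.05))]
    save(c,n+"_boss.png",(u-35,v-28,u+35,v+28),8)
```

```text
top stand 423 c [610.8  13.9] size [58.  58.4] ang 74.9 med z 0.0808093069326048
top boss 164 c [ 484.6 -133.5] size [36.1 35.7] ang 84.1 med z 0.056854131372992334
top cover 901 c [ 484.6 -133.4] size [ 82.1 101.9] ang 84.3 med z 0.04154400958850757
top handle 148 c [510.9 131.5] size [76.7 19.2] ang 6.3 med z 0.03122346876941151
top driver all 554 c [548.5 140.9] size [252.6 212.8] ang 82.9 med z 0.026253186298631048
 axis yaw 15.70845857325114 ends [0.4192 0.0929] [0.691  0.1693] maxz 0.04470332541634292
side stand 231 c [610.8  12.4] size [62.3 58.7] ang 74.7 med z 0.07807782243745381
side boss 149 c [ 484.6 -134.9] size [38.2 37.4] ang 87.6 med z 0.054080183423965145
side cover 556 c [ 485.4 -135.7] size [ 84.1 100.8] ang 84.0 med z 0.03869660301261013
side handle 281 c [509.8 125.2] size [87.2 32.7] ang 4.0 med z 0.021867386378479237
side driver all 446 c [563.  150.1] size [238.2 191. ] ang 83.9 med z 0.020753202163585865
 axis yaw 36.36686271299064 ends [0.483  0.0958] [0.678  0.2394] maxz 0.04480568646875177
```

View pics/top_boss.png

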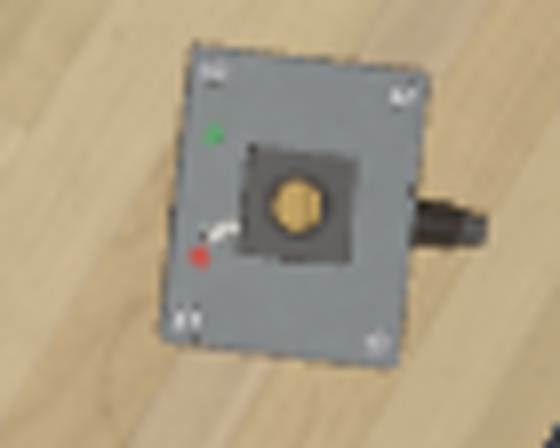

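The boss crop shows the white pointer at (222,232) beside the red dot at (200,257), so the lock is open, with the brass lock centred at (298,205). The stand (58x58) and boss (36x36) fits match the given sizes. One more fit, for the driver's axis and tip.

Run:
```python
from h import *
np.set_printoptions(precision=4,suppress=True)
c=camera("top");P=cloud(c);x,y,z=P[...,0],P[...,1],P[...,2]
m=(x>.44)&(x<.645)&(y>.09)&(y<.175)&(z>.009)&(z<.045)
n,L,S,C=cv2.connectedComponentsWithStats(m.astype(np.uint8),connectivity=8)
k=1+S[1:,4].argmax();Q=P[L==k]
sh=Q[Q[:,0]>Q[:,0].min()+.095];ha=Q[Q[:,0]<Q[:,0].min()+.083]
print(S[k],Q.min(0),Q.max(0),"shank",len(sh),sh.mean(0),"handle",len(ha),ha.mean(0))
a=sh.mean(0)-ha.mean(0);print("yaw",np.degrees(np.arctan2(a[1],a[0])))
v,f=cv2.fitLine((Q[:,:2]).astype(np.float32),cv2.DIST_L1,0,.001,.001).ravel()[:2],0
print("fit yaw",np.degrees(np.arctan2(v[1],v[0])))
d=v*np.sign(v[0]);t=Q[:,:2]@d;print("length",np.ptp(t));o=ha[:,:2].mean(0);print("handle c along",np.median(Q[:,:2]@np.array([-d[1],d[0]])))
s0=t.min()+.045;lat=np.median(ha[:,:2]@np.array([-d[1],d[0]]));print("origin from end",d*s0+lat*np.array([-d[1],d[0]]))
s1=t.max()-.112;print("origin from tip",d*s1+lat*np.array([-d[1],d[0]]))
# slot in range map
b=P[(abs(x-.4846)<.008)&(abs(y+.134)<.008)];print(b[:,:3][np.argsort(b[:,2])][:12])
```

```text
[213 198  14  56 455] [0.4676 0.111  0.0111] [0.6211 0.1499 0.037 ] shank 71 [0.5962 0.1395 0.0185] handle 370 [0.5089 0.1291 0.0276]
yaw 6.77484526461202
fit yaw 7.0795245
length 0.15594221751399373
handle c along 0.06495799054010441
origin from end [0.5117 0.129 ]
origin from tip [0.5107 0.1288]
[[ 0.4855 -0.1351  0.041 ]
 [ 0.4908 -0.1323  0.0427]
 [ 0.4881 -0.1349  0.0436]
 [ 0.4908 -0.1349  0.0436]
 [ 0.4827 -0.1349  0.044 ]
 [ 0.4773 -0.1322  0.0448]
 [ 0.4774 -0.1375  0.045 ]
 [ 0.48   -0.132   0.0461]
 [ 0.4852 -0.1266  0.0462]
 [ 0.4827 -0.132   0.0462]
 [ 0.48   -0.1347  0.0464]
 [ 0.4853 -0.1319  0.047 ]]
```

Request:
{"api": "jog_arm", "payload": {
  "rows": [
    [[0.0269,-0.0248,0],0,0.094],
    [[0.0269,-0.0248,0],0,0.094],
    [[0.0269,-0.0248,0],0,0.094],
    [[0.0269,-0.0248,0],0,0.094],
    [[0.0269,-0.0248,0],0,0.094],
    [[0.0269,-0.0248,0],0,0.094],
    [[0.0269,-0.0248,0],0,0.094],
    [[0.0269,-0.0248,0],0,0.094],
    [[0.0269,-0.0248,0],0,0.094],
    [[0.0269,-0.0248,0],0,0.094],
    [[0.0269,-0.0248,0],0,0.094],
    [[0.0269,-0.0248,0],0,0.094]
  ],
  "squeeze": 5
}}

```text
time_s: 2.05
ee_pos: [0.4021, -0.0783, 0.2057]
eef_rot: [3.141, -0.001, 0.467]
force: [1.5, -0.2, -0.0]
grip_width: 0.0938
grip_force: 0.0
```

Request:
{"api": "jog_arm", "payload": {
  "rows": [
    [[0.0269,-0.0248,0],0,0.094],
    [[0.0269,-0.0248,0],0,0.094],
    [[0.0269,-0.0248,0],0,0.094],
    [[0.0269,-0.0248,0],0,0.094],
    [[0.0269,-0.0248,0],0,0.094],
    [[0.0269,-0.0248,0],0,0.094],
    [[0,0,0.025],6.65,0.07],
    [[0,0,0.025],6.65,0.07],
    [[0,0,0.025],6.64,0.07],
    [[0,0,0],0,0.07],
    [[0,0,0],0,0.07]
  ]
}}

```text
time_s: 2.97
ee_pos: [0.4787, 0.1253, 0.1304]
eef_rot: [3.142, 0.002, 0.122]
force: [0.6, 0.6, 0.7]
grip_width: 0.0704
grip_force: 0.0
```

Request:
{"api": "jog_arm", "payload": {
  "rows": [
    [[0,0,0.035],0,0.06],
    [[0,0,0.035],0,0.06],
    [[0,0,0.03],0,0.06],
    [[0,0,0.02],0,0.06],
    [[0,0,0.007],0,0.06],
    [[0,0,0],0,0.06],
    [[0,0,0],0,0.02],
    [[0,0,0],0,0.02],
    [[0,0,0],0,0.02],
    [[0,0,0],0,0.02],
    [[0,0,0],0,0.02],
    [[0,0,0],0,0.02]
  ],
  "squeeze": 5
}}

```text
time_s: 3.97
ee_pos: [0.4796, 0.1255, 0.0043]
eef_rot: [-3.141, -0.001, 0.119]
force: [-1.2, -0.4, 7.2]
grip_width: 0.0337
grip_force: 5.0
```

Request:
{"api": "jog_arm", "payload": {
  "rows": [
    [[0,0,-0.01],0,0.02],
    [[0,0,-0.02],0,0.02],
    [[0,0,-0.025],0,0.02],
    [[0,0,-0.025],0,0.02],
    [[0,0,-0.025],0,0.02],
    [[0,0,-0.025],0,0.02],
    [[0,0,-0.025],0,0.02],
    [[0,0,-0.025],0,0.02],
    [[0,0,-0.025],0,0.02],
    [[0,0,-0.015],0,0.02],
    [[0,0,0],0,0.02],
    [[0,0,0],0,0.02]
  ]
}}

```text
time_s: 4.97
ee_pos: [0.4789, 0.1254, 0.2237]
eef_rot: [-3.142, -0.001, 0.119]
force: [0.2, 0.2, -1.1]
grip_width: 0.034
grip_force: 5.0
```

Run:
```python
from h import *
np.set_printoptions(precision=4,suppress=True)
c=camera("side");e=get_obs()["ee_pos"];print(e)
u,v=[int(k) for k in proj(c,e)];save(c,"s1.png",(u-80,v-70,u+120,v+80),4)
for l in("driver","driver_tip"):
    for d in spot_point(l,c)[:1]:
        a=d["at"];o,r=ray(c,a[0]*560,a[1]*420);t=(e[1]-o[1])/r[1];print(l,d["p"],a[0]*560-u+80,a[1]*420-v+70,o+r*t)
```

```text
[0.4785 0.1253 0.2227]
driver 0.61 87.512 75.91 [0.4947 0.1253 0.2102]
driver_tip 0.8 118.19999999999999 107.91400000000002 [0.5726 0.1253 0.1273]
```

View pics/s1.png

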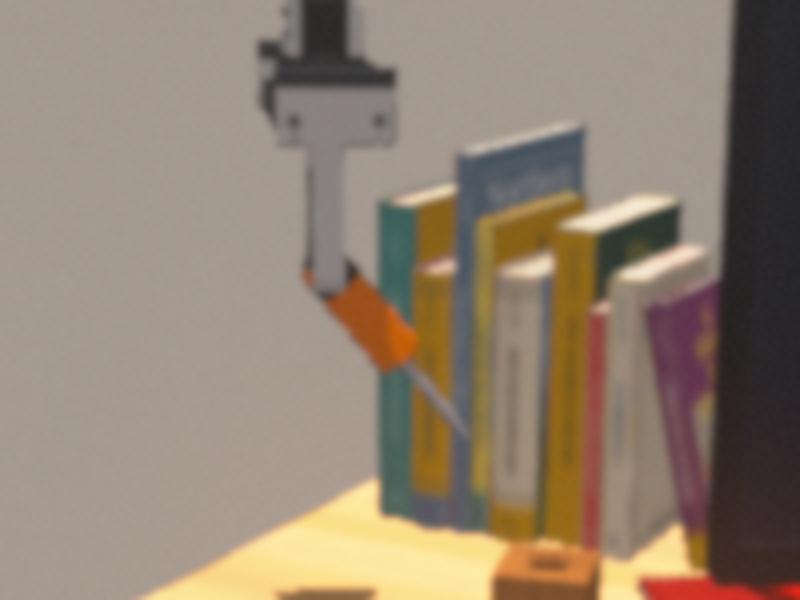

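The crop shows the driver pivoting in the fingers. The handle is at (365,310) and the tip at (468,438), about 45° down and hanging from the end cap. I'll ease the grip to 3 N and let it swing further.

Request:
{"api": "jog_arm", "payload": {
  "rows": [
    [[0,0,0],0,0.02],
    [[0,0,0],0,0.02],
    [[0,0,0],0,0.02],
    [[0,0,0],0,0.02],
    [[0,0,0],0,0.02],
    [[0,0,0],0,0.02],
    [[0,0,0],0,0.02],
    [[0,0,0],0,0.02]
  ],
  "squeeze": 3
}}

```text
time_s: 5.78
ee_pos: [0.479, 0.1254, 0.2234]
eef_rot: [-3.142, 0.0, 0.119]
force: [-0.0, 0.1, -0.8]
grip_width: 0.034
grip_force: 3.0
```

```bash
cat > drv.py <<'E'
from h import *
np.set_printoptions(precision=4,suppress=True)
# orange handle axis in the fingers' plane y=ee_y from side camera + network tip
c=camera("side");s=get_obs();e=s["ee_pos"];print(e,s["eef_rot"],s["grip_width"])
I=c["image"].astype(int);m=(I[...,0]>170)&(I[...,0]-I[...,2]>130)&(I[...,1]<150)
u,v=proj(c,e);V,U=np.nonzero(m);k=np.hypot(U-u,V-v)<70;U,V=U[k],V[k]
pts=[]
for a,b in zip(U,V):
    o,r=ray(c,a,b);p=o+r*((e[1]-.01-o[1])/r[1]);pts.append(p[[0,2]])
pts=np.float32(pts);l=cv2.minAreaRect(pts*1000);print("orange rect",l)
for l in("driver","driver_tip"):
    for d in spot_point(l,c)[:1]:
        a=d["at"];o,r=ray(c,a[0]*560,a[1]*420);t=(e[1]-o[1])/r[1];print(l,d["p"],o+r*t)
E
python3 drv.py
```

```text
[0.479  0.1254 0.2235] [3.1416 0.     0.1188] 0.034360035120730645Traceback (most recent call last):
  File "drv.py", line 10, in <module>
    pts=np.float32(pts);l=cv2.minAreaRect(pts*1000);print("orange rect",l)
                          ~~~~~~~~~~~~~~~^^^^^^^^^^
cv2.error: OpenCV(4.12.0) /io/opencv/modules/imgproc/src/convhull.cpp:143: error: (-215:Assertion failed) total >= 0 && (depth == CV_32F || depth == CV_32S) in function 'convexHull'
```

```bash
sed -i 's/m=(I.*/m=(I[...,0]>130)\&(I[...,0]-I[...,2]>90)\&(I[...,1]<.62*I[...,0])/' drv.py; python3 drv.py
```

```text
[0.479  0.1254 0.2235] [-3.1416 -0.      0.1188] 0.03412925951798426
orange rect ((497.7276916503906, 192.2891082763672), (26.12973976135254, 56.01775360107422), 23.9039249420166)
driver 0.92 [0.4918 0.1254 0.2015]
driver_tip 0.78 [0.5418 0.1254 0.1015]
```

Request:
{"api": "jog_arm", "payload": {
  "rows": [
    [[0.025,0,-0.008],0,0.02],
    [[-0.025,0,-0.007],0,0.02],
    [[0.025,0,0],0,0.02],
    [[-0.025,0,0],0,0.02],
    [[0.025,0,0],0,0.02],
    [[0.0293,0.0268,0],0,0.02],
    [[0,0.025,0],0,0.02],
    [[0,0.025,0],0,0.02],
    [[0,0.025,0],0,0.02],
    [[0,0.025,0],0,0.02],
    [[0,0,0],0,0.02],
    [[0,0,0],0,0.02]
  ]
}}

```text
time_s: 6.98
ee_pos: [0.548, 0.0052, 0.2383]
eef_rot: [-3.141, 0.0, 0.117]
force: [-1.1, 0.3, -1.4]
grip_width: 0.03
grip_force: 3.0
```

```bash
python3 drv.py
```

```text
[0.5479 0.006  0.2384] [-3.1414  0.0001  0.118 ] 0.03021257915918453
orange rect ((572.3556518554688, 168.3209228515625), (58.74151611328125, 174.846923828125), 32.276954650878906)
driver 0.65 [0.5494 0.006  0.2103]
driver_tip 0.91 [0.5548 0.006  0.092 ]
```

Run:
```python
from h import *
np.set_printoptions(precision=4,suppress=True)
a=[]
e=get_obs()["ee_pos"]
for n in("side","top"):
    c=camera(n);u,v=[int(k) for k in proj(c,e)]
    b=c["image"][max(v-45,0):max(v-45,0)+110,u-45:u+65];a.append(cv2.resize(b,(400,400),interpolation=cv2.INTER_CUBIC))
    for l in("driver","driver_tip"):
        for d in spot_point(l,c)[:1]:print(n,l,d["p"],(d["at"][0]*560-u+45)*400/110,(d["at"][1]*420-max(v-45,0))*400/110)
cv2.imwrite("pics/s2.png",cv2.cvtColor(np.hstack(a),cv2.COLOR_RGB2BGR))
```

```text
side driver 0.75 165.75999999999993 207.57090909090905
side driver_tip 0.94 166.98181818181826 376.79272727272723
```

View pics/s2.png

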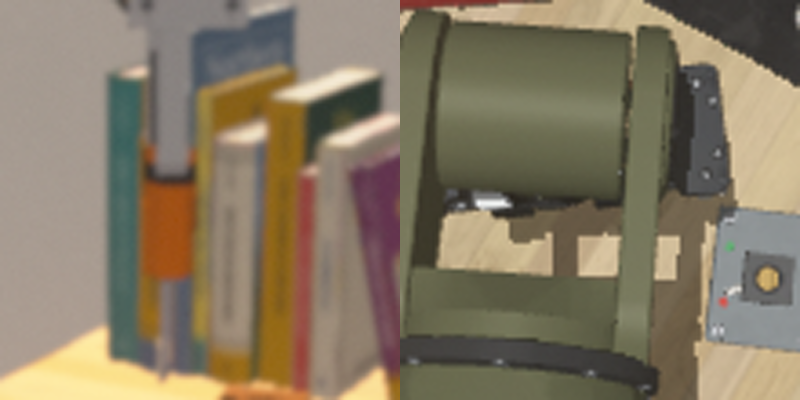

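The left half shows the driver hanging upright: end cap near (168,150), shoulder at (168,278), tip at (165,378). It has turned onto its flats, since the opening is 30 mm. I'll firm up the grip and move it over the hole.

Request:
{"api": "jog_arm", "payload": {
  "rows": [
    [[0,0,0],0,0.02],
    [[0,0,-0.005],0,0.02],
    [[0.01,0,-0.005],0,0.02],
    [[0.015,-0.001,0],0,0.02],
    [[0.015,0,0],0,0.02],
    [[0.0125,0,0],0,0.02],
    [[0.007,0,0],0,0.02],
    [[0,0,0],0,0.02],
    [[0,0,0],0,0.02]
  ],
  "squeeze": 15
}}

```text
time_s: 8.18
ee_pos: [0.6067, 0.014, 0.2483]
eef_rot: [-3.142, 0.0, 0.119]
force: [0.1, -0.3, -0.2]
grip_width: 0.0296
grip_force: 15.0
```

```bash
python3 drv.py
python3 - <<'E'
from h import *
c=camera("side");e=get_obs()["ee_pos"];u,v=[int(k) for k in proj(c,e)]
save(c,"s3.png",(u-35,v-30,u+45,v+90),5)
for l in("driver_tip","stand_hole"):
    for d in spot_point(l,c)[:1]:print(l,d["p"],d["at"][0]*560,d["at"][1]*420, (d["at"][0]*560-u+35)*5,(d["at"][1]*420-v+30)*5)
print(proj(c,(.6108,.0135,.08)),proj(c,(e[0],e[1],e[2]-.13)))
E
```

```text
[0.6065 0.0139 0.2485] [-3.1416  0.0002  0.1188] 0.029769068861674432
orange rect ((611.2445068359375, 181.61648559570312), (35.07338333129883, 156.41229248046875), 7.556274890899658)
driver 0.87 [0.6068 0.0139 0.2166]
driver_tip 0.76 [0.6083 0.0139 0.1085]
driver_tip 0.87 278.376 196.014 161.87999999999988 455.07000000000005
stand_hole 0.95 283.192 203.994 185.96000000000004 494.97
(np.float64(281.0390879629651), np.float64(204.9515103485735)) (np.float64(279.6753159194257), np.float64(189.52261455193445))
```

View pics/s3.png

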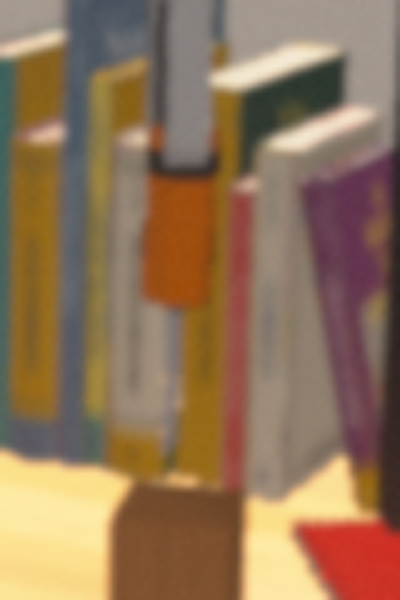

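The driver hangs nearly plumb above the stand: shoulder at (175,300), tip near (168,455), stand top at (180,490). I'll lower it in stages and watch the force.

Request:
{"api": "jog_arm", "payload": {
  "rows": [
    [[0.003,0,0.01],0,0.02],
    [[0,0,0.01],0,0.02],
    [[0,0,0.01],0,0.02],
    [[0,0,0.008],0,0.02],
    [[0,0,0.008],0,0.02],
    [[0,0,0.008],0,0.02],
    [[0,0,0],0,0.02],
    [[0,0,0],0,0.02]
  ]
}}

```text
time_s: 9.15
ee_pos: [0.6098, 0.0144, 0.194]
eef_rot: [-3.141, 0.001, 0.119]
force: [-0.0, 0.2, -0.3]
grip_width: 0.0297
grip_force: 15.0
```

Request:
{"api": "jog_arm", "payload": {
  "rows": [
    [[0,0,0.008],0,0.02],
    [[0,0,0.008],0,0.02],
    [[0,0,0.008],0,0.02],
    [[0,0,0.006],0,0.02],
    [[0,0,0.005],0,0.02],
    [[0,0,0.003],0,0.02],
    [[0,0,0],0,0.02],
    [[0,0,0],0,0.02]
  ]
}}

```text
time_s: 9.82
ee_pos: [0.6099, 0.0143, 0.1564]
eef_rot: [-3.142, 0.0, 0.119]
force: [0.4, 0.2, -1.2]
grip_width: 0.03
grip_force: 15.0
```

```bash
python3 drv.py
```

```text
[0.61   0.0143 0.1567] [ 3.1415 -0.0004  0.1188] 0.029915754674505142
orange rect ((670.5645751953125, 74.52088928222656), (175.42626953125, 170.65499877929688), 81.37211608886719)
driver 0.56 [0.6091 0.0143 0.1247]
```

Origin at about 0.125, so roughly 5 mm is left. I'll ease down until it seats.

Request:
{"api": "jog_arm", "payload": {
  "rows": [
    [[0,0,0.003],0,0.02],
    [[0,0,0.003],0,0.02],
    [[0,0,0],0,0.02],
    [[0,0,0],0,0.02]
  ]
}}

```text
time_s: 10.3
ee_pos: [0.6098, 0.0143, 0.1502]
eef_rot: [-3.141, 0.0, 0.119]
force: [0.2, 0.5, -1.4]
grip_width: 0.0299
grip_force: 15.0
```

Request:
{"api": "jog_arm", "payload": {
  "rows": [
    [[0,0,0.002],0,0.02],
    [[0,0,0.002],0,0.02],
    [[0,0,0],0,0.02],
    [[0,0,0],0,0.02]
  ]
}}

```text
time_s: 10.63
ee_pos: [0.6103, 0.0141, 0.1475]
eef_rot: [3.141, -0.002, 0.119]
force: [-2.4, -1.7, 7.3]
grip_width: 0.0298
grip_force: 15.0
```

Request:
{"api": "jog_arm", "payload": {
  "rows": [
    [[0,0,0],0,0.04],
    [[0,0,0],0,0.04],
    [[0,0,0],0,0.05],
    [[0,0,0],0,0.07],
    [[0,0,0],0,0.07],
    [[0,0,-0.02],0,0.07],
    [[0,0,-0.03],0,0.07],
    [[0,0,-0.02],0,0.07],
    [[0,0,0],0,0.07],
    [[0,0,0],0,0.07]
  ]
}}

```text
time_s: 11.47
ee_pos: [0.6102, 0.0143, 0.2171]
eef_rot: [3.141, -0.002, 0.119]
force: [-0.1, 0.1, -1.0]
grip_width: 0.0699
grip_force: 0.0
```

Run:
```python
from h import *
c=camera("side");u,v=[int(k) for k in proj(c,(.61,.0135,.12))]
save(c,"s4.png",(u-40,v-40,u+40,v+50),6)
for l in("driver",):
    for d in spot_point(l,c)[:1]:a=d["at"];o,r=ray(c,a[0]*560,a[1]*420);print(d["p"],o+r*((.0135-o[1])/r[1]))
print(u,v)
```

```text
0.91 [0.60645644 0.0135     0.11477113]
281 189
```

View pics/s4.png

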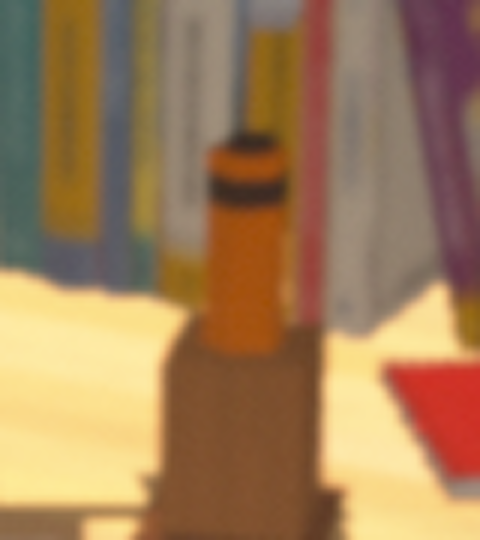

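The picture shows the driver standing upright and released: handle from (245,140) to (245,350), on the stand top. I'll take it again from above at mid-handle.

Request:
{"api": "jog_arm", "payload": {
  "rows": [
    [[0,0,0.03],0,0.07],
    [[0,0,0.035],0,0.07],
    [[0,0,0.03],0,0.07],
    [[0,0,0.018],0,0.07],
    [[0,0,0.003],0,0.05],
    [[0,0,0],0,0.02],
    [[0,0,0],0,0.02],
    [[0,0,0],0,0.02],
    [[0,0,0],0,0.02],
    [[0,0,0],0,0.02],
    [[0,0,0],0,0.02]
  ],
  "squeeze": 30
}}

```text
time_s: 12.48
ee_pos: [0.6102, 0.0143, 0.1013]
eef_rot: [3.141, -0.001, 0.119]
force: [-1.0, 0.8, 2.6]
grip_width: 0.0304
grip_force: 30.0
```

Request:
{"api": "jog_arm", "payload": {
  "rows": [
    [[0,0,-0.01],0,0.02],
    [[0,0,-0.02],0,0.02],
    [[0,0,-0.025],0,0.02],
    [[0,0,-0.025],0,0.02],
    [[0,0,-0.025],0,0.02],
    [[0,0,-0.015],0,0.02],
    [[0,0,0],0,0.02]
  ]
}}

```text
time_s: 13.07
ee_pos: [0.6109, 0.0143, 0.2249]
eef_rot: [3.141, -0.006, 0.119]
force: [0.5, 0.7, -0.7]
grip_width: 0.0298
grip_force: 30.0
```

Request:
{"api": "jog_arm", "payload": {
  "rows": [
    [[-0.0237,0.022,0],0,0.02],
    [[-0.0237,0.022,0],0,0.02],
    [[-0.0237,0.022,0],0,0.02],
    [[-0.0237,0.022,0],0,0.02],
    [[-0.0237,0.022,0],0,0.02],
    [[-0.0237,0.022,0],0,0.02],
    [[0,0,0.02],-6.15,0.02],
    [[0,0,0],-6.15,0.02],
    [[0,0,0],-6.15,0.02],
    [[0,0,0],-6.15,0.02],
    [[0,0,0],0,0.02],
    [[0,0,0],0,0.02]
  ]
}}

```text
time_s: 14.07
ee_pos: [0.484, -0.1335, 0.1999]
eef_rot: [-3.141, 0.001, 0.545]
force: [-0.1, -0.4, -1.0]
grip_width: 0.0298
grip_force: 30.0
```

```bash
cat > tip.py <<'E'
import sys
from h import *
np.set_printoptions(precision=4,suppress=True)
c=camera("side");s=get_obs();e=s["ee_pos"];print(e,s["eef_rot"],s["qpos"],s["grip_width"])
p=e-[0,0,.083];u,v=[int(round(k)) for k in proj(c,p)]
np.save("pics/%s.npy"%sys.argv[1],c["image"][v-40:v+24,u-24:u+24]);print(u,v)
r=c["range_z"][v-18:v+9,u-9:u+10];print((r*1000).astype(int)[::2])
for d in spot_point("driver_tip",c)[:1]:a=d["at"];o,r=ray(c,a[0]*560,a[1]*420);print(d["p"],a[0]*560,a[1]*420,o+r*((e[1]-o[1])/r[1]))
E
python3 tip.py a
```

```text
[ 0.4841 -0.1335  0.2   ] [-3.1411  0.0004  0.5443] [-0.342   0.1985  1.6605 -0.      1.2833  0.6844] 0.029904142575724768
227 212
[[1868 1859 1522 1526 1528 1522 1527 1022 1024 1019 1025 1524 1524 1523
  1529 1523 1527 1527 1523]
 [1510 1504 1502 1500 1505 1503 1500 1025 1023 1026 1028 1510 1505 1513
  1506 1510 1502 1514 1509]
 [1487 1487 1487 1484 1487 1491 1488 1027 1025 1026 1027 1491 1484 1491
  1491 1490 1491 1486 1490]
 [1472 1468 1471 1476 1472 1470 1471 1026 1024 1029 1030 1476 1476 1473
  1474 1476 1473 1481 1474]
 [1455 1457 1451 1454 1453 1456 1460 1028 1029 1028 1032 1450 1454 1458
  1457 1459 1457 1464 1457]
 [1434 1444 1444 1441 1446 1438 1434 1032 1029 1029 1034 1443 1431 1440
  1442 1441 1442 1443 1445]
 [1416 1427 1419 1430 1423 1422 1417 1030 1034 1034 1037 1424 1428 1421
  1428 1423 1422 1435 1427]
 [1411 1407 1407 1411 1406 1407 1409 1034 1032 1032 1033 1414 1411 1411
     0    0 1413 1405 1413]
 [1397 1392 1389 1395 1393 1390 1387 1032 1035 1037 1037 1392 1392 1397
  1394 1397 1391 1395 1394]
 [1376 1372 1375 1381 1377 1376 1377 1037 1035 1035 1039 1373 1379 1382
  1379 1388 1384 1385 1385]
 [1363 1363 1362 1365 1367 1359 1360 1364 1033 1035 1365 1365 1361 1366
  1362 1364 1361 1366 1374]
 [1348 1348 1349 1350 1345 1349 1345 1349 1033 1034 1350 1344 1355 1352
  1353 1354 1356 1351 1353]
 [1334 1336 1335 1334 1337 1342 1337 1335 1039 1037 1335 1339 1331 1338
  1338 1335 1337 1344 1341]
 [1322 1317 1323 1322 1323 1325 1322 1322 1316 1323 1323 1323 1326 1323
  1322 1327 1321 1326 1324]]
0.66 227.92 216.08999999999997 [ 0.4869 -0.1335  0.1086]
```

Request:
{"api": "jog_arm", "payload": {
  "rows": [
    [[0,0,0],6.667,0.02],
    [[0,0,0],6.667,0.02],
    [[0,0,0],6.667,0.02],
    [[0,0,0],6.667,0.02],
    [[0,0,0],6.667,0.02],
    [[0,0,0],6.667,0.02],
    [[0,0,0],6.667,0.02],
    [[0,0,0],6.667,0.02],
    [[0,0,0],6.667,0.02],
    [[0,0,0],0,0.02],
    [[0,0,0],0,0.02]
  ]
}}

```text
time_s: 15.08
ee_pos: [0.4843, -0.1335, 0.2003]
eef_rot: [-3.142, 0.0, -0.497]
force: [-0.1, 0.1, -0.9]
grip_width: 0.03
grip_force: 30.0
```

```bash
python3 tip.py b; python3 -c "
import numpy as np,cv2
im=np.hstack([np.load('pics/a.npy'),np.load('pics/b.npy')])
cv2.imwrite('pics/tips.png',cv2.cvtColor(cv2.resize(im,None,fx=8,fy=8,interpolation=cv2.INTER_CUBIC),cv2.COLOR_RGB2BGR))"
```

```text
[ 0.4843 -0.1336  0.2004] [-3.1416  0.0001 -0.4961] [-0.342   0.1982  1.66    0.      1.2835  1.7249] 0.02978808516221666
227 212
[[1870 1861 1518 1520 1530 1517 1524 1023 1022 1020 1025 1527 1528 1527
  1531 1519 1526 1520 1526]
 [1505 1504 1505 1508 1509 1504 1507 1023 1022 1021 1025 1505 1505 1508
  1505 1508 1513 1509 1510]
 [1488 1489 1491 1490 1492 1488 1492 1027 1022 1026 1025 1495 1492 1489
  1491 1490 1489 1487 1488]
 [1470 1471 1468 1473 1473 1473 1471 1030 1025 1030 1028 1472 1472 1472
  1471 1469 1473 1474 1473]
 [1452 1450 1457 1459 1461 1456 1463 1028 1029 1027 1027    0 1458 1460
  1458 1460 1458 1459 1453]
 [1439 1435 1445 1439 1435 1437 1441 1028 1031 1031 1031 1437 1439 1447
  1444 1444 1441 1439 1443]
 [1422 1421 1424 1424 1419 1421 1427 1032 1032 1031 1031 1425 1428 1427
  1425 1424 1421 1428 1423]
 [1400 1403 1410 1414 1412 1410 1408 1032 1032 1028 1033 1414 1411 1414
  1414 1410 1407 1407 1412]
 [1386 1388 1388 1391 1384 1401 1389 1035 1033 1033 1037 1393 1400 1395
  1397 1395 1394 1398 1396]
 [1375 1378 1372 1377 1377 1373 1034 1037 1036 1034 1036 1040 1383 1380
  1379 1375 1374 1382 1377]
 [1361 1364 1365 1359 1365 1357 1034 1033 1040 1040 1040 1046 1368 1362
  1368 1367 1362 1366 1365]
 [1352 1347 1348 1351 1345 1350 1036 1036 1039 1043 1043 1045 1351 1352
  1349 1354 1353 1353 1351]
 [1335 1336 1334 1333 1332 1336 1038 1042 1041 1337 1337 1338 1337 1338
  1336 1336 1337 1334 1337]
 [1321 1318 1323 1323 1320 1321 1320 1326 1324 1325 1327 1323 1323 1319
  1322 1320 1321 1324 1324]]
0.77 226.57600000000002 218.4 [ 0.484  -0.1336  0.1035]
```

View pics/tips.png

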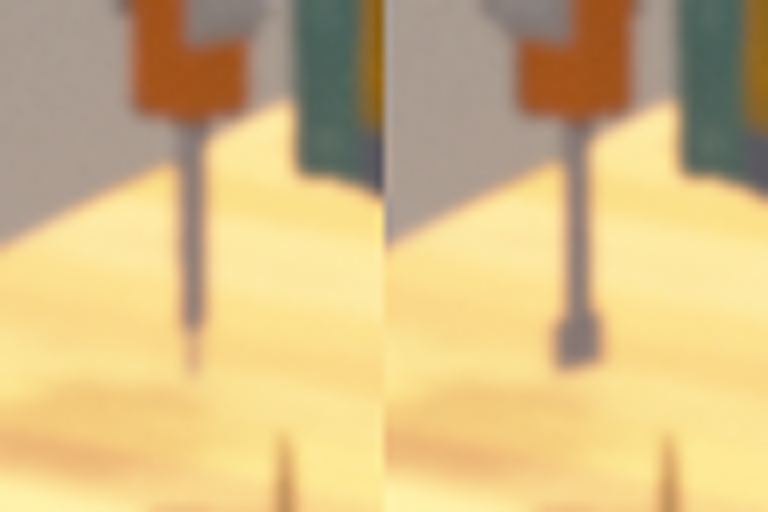

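The left tip (tool yaw 31°) shows the blade edge-on at (193,350), and the right one (yaw -28.5°) shows it wide at (578,340). So the blade lies 60° ccw from the tool's x. I'll start the search at tool yaw 147°, which leaves enough wrist range for the turn.

Request:
{"api": "jog_arm", "payload": {
  "rows": [
    [[0,0,0],-7.02,0.02],
    [[0,0,0],-7.02,0.02],
    [[0,0,0],-7.02,0.02],
    [[0,0,0],-7.02,0.02],
    [[0,0,0],-7.02,0.02],
    [[0,0,0],-7.02,0.02],
    [[0,0,0],-7.02,0.02],
    [[0,0,0],-7.02,0.02],
    [[0,0,0],-7.02,0.02],
    [[0,0,0],-7.02,0.02],
    [[0,0,0],-7.02,0.02],
    [[0,0,0],-7.02,0.02]
  ]
}}

```text
time_s: 16.18
ee_pos: [0.4843, -0.1336, 0.2004]
eef_rot: [3.142, 0.0, 0.98]
force: [-0.7, 0.2, -1.6]
grip_width: 0.03
grip_force: 30.0
```

Request:
{"api": "jog_arm", "payload": {
  "rows": [
    [[0,0,0],-7.02,0.02],
    [[0,0,0],-7.02,0.02],
    [[0,0,0],-7.02,0.02],
    [[0,0,0],-7.02,0.02],
    [[0,0,0],-7.02,0.02],
    [[0,0,0],-7.02,0.02],
    [[0,0,0],-7.02,0.02],
    [[0,0,0],-7.02,0.02],
    [[0,0,0],-7.02,0.02],
    [[0,0,0],-7.02,0.02],
    [[0,0,0],-7.02,0.02],
    [[0,0,0],-7.02,0.02]
  ]
}}

```text
time_s: 17.18
ee_pos: [0.4844, -0.1336, 0.2004]
eef_rot: [3.142, -0.0, 2.45]
force: [-0.1, -0.4, -0.4]
grip_width: 0.0296
grip_force: 30.0
```

Request:
{"api": "jog_arm", "payload": {
  "rows": [
    [[0,0,0.012],-7.02,0.02],
    [[0,0,0.015],0,0.02],
    [[0,0,0.01],0,0.02],
    [[0,0,0],0,0.02],
    [[0,0,0],0,0.02]
  ]
}}

```text
time_s: 17.6
ee_pos: [0.4843, -0.1336, 0.1634]
eef_rot: [-3.141, -0.001, 2.564]
force: [0.7, 0.3, -1.7]
grip_width: 0.0299
grip_force: 30.0
```

```bash
python3 tip.py c | grep -v '\[1\|\[\[\|^  *1'; python3 -c "
from h import *
c=camera('side')
for d in spot_point('boss_mouth',c)[:1]: print('boss',d['at'][0]*560,d['at'][1]*420,proj(c,(.4846,-.134,.056)))"
```

```text
[ 0.4845 -0.1336  0.164 ] [3.1415 0.0004 2.564 ] [-0.342   0.2341  1.7049  0.      1.2022 -1.3352] 0.02992979626051055
227 228
0.67 225.624 233.10000000000002 [ 0.4817 -0.1336  0.0702]
boss 226.184 237.71999999999997 (np.float64(227.07478347611465), np.float64(239.34074235103776))
```

Request:
{"api": "jog_arm", "payload": {
  "rows": [
    [[0,0,0.005],0,0.02],
    [[0,0,0.005],0,0.02],
    [[0,0,0.003],0,0.02],
    [[0,0,0.003],0,0.02],
    [[0,0,0],0,0.02],
    [[0,0,0],0,0.02]
  ]
}}

```text
time_s: 18.3
ee_pos: [0.4847, -0.1333, 0.1472]
eef_rot: [3.141, 0.0, 2.564]
force: [4.4, 2.6, -4.2]
grip_width: 0.0295
grip_force: 30.0
```

Request:
{"api": "jog_arm", "payload": {
  "rows": [
    [[0,0,0.002],0,0.02],
    [[0,0,0.002],0,0.02],
    [[0,0,0.001],0,0.02],
    [[0,0,0],0,0.02],
    [[0,0,0],0,0.02],
    [[0,0,0],0,0.02]
  ]
}}

```text
time_s: 18.8
ee_pos: [0.4851, -0.1335, 0.1428]
eef_rot: [3.14, 0.002, 2.564]
force: [6.2, 3.4, -0.5]
grip_width: 0.0301
grip_force: 30.0
```

The wall pushes toward +x and +y, so I'll shift to relieve it.

Request:
{"api": "jog_arm", "payload": {
  "rows": [
    [[-0.0008,0.0015,0],0,0.02],
    [[0,0,0],0,0.02],
    [[0,0,0],0,0.02],
    [[0,0,0],0,0.02]
  ]
}}

```text
time_s: 19.13
ee_pos: [0.4857, -0.1329, 0.1424]
eef_rot: [-3.141, -0.0, 2.564]
force: [0.9, 0.6, 0.4]
grip_width: 0.03
grip_force: 30.0
```

Request:
{"api": "jog_arm", "payload": {
  "rows": [
    [[-0.0001,0.0003,0.001],0,0.02],
    [[0,0,0.001],0,0.02],
    [[0,0,0],0,0.02],
    [[0,0,0],0,0.02],
    [[0,0,0],0,0.02]
  ]
}}

```text
time_s: 19.55
ee_pos: [0.486, -0.1327, 0.1405]
eef_rot: [-3.141, 0.0, 2.564]
force: [-0.1, -0.5, 3.2]
grip_width: 0.0297
grip_force: 30.0
```

Request:
{"api": "jog_arm", "payload": {
  "rows": [
    [[0,0,0],3,0.02],
    [[0,0,0],3,0.02],
    [[0,0,0],3,0.02],
    [[0,0,0],0,0.02]
  ]
}}

```text
time_s: 19.88
ee_pos: [0.4859, -0.1326, 0.1402]
eef_rot: [-3.141, -0.001, 2.404]
force: [0.8, -1.5, -0.4]
grip_width: 0.0302
grip_force: 30.0
```

Request:
{"api": "jog_arm", "payload": {
  "rows": [
    [[0,0,0],3,0.02],
    [[0,0,0],3,0.02],
    [[0,0,0],3,0.02],
    [[0,0,0],0,0.02]
  ]
}}

```text
time_s: 20.22
ee_pos: [0.4859, -0.1324, 0.1402]
eef_rot: [-3.141, -0.001, 2.249]
force: [-0.4, -0.4, -1.0]
grip_width: 0.03
grip_force: 30.0
```

Request:
{"api": "jog_arm", "payload": {
  "rows": [
    [[0,0,0],3,0.02],
    [[0,0,0],3,0.02],
    [[0,0,0],3,0.02],
    [[0,0,0],0,0.02]
  ]
}}

```text
time_s: 20.55
ee_pos: [0.4859, -0.1325, 0.1403]
eef_rot: [-3.141, -0.0, 2.093]
force: [0.0, 0.1, -0.9]
grip_width: 0.0299
grip_force: 30.0
```

Request:
{"api": "jog_arm", "payload": {
  "rows": [
    [[0,0,0],2,0.02],
    [[0,0,0],2,0.02],
    [[0,0,0],2,0.02],
    [[0,0,0],0,0.02]
  ]
}}

```text
time_s: 20.88
ee_pos: [0.486, -0.1325, 0.1403]
eef_rot: [-3.141, -0.0, 1.99]
force: [-0.6, -0.3, -1.0]
grip_width: 0.0298
grip_force: 30.0
```

The force fell to zero, so the blade has dropped in. I'll seat it a little deeper and turn clockwise.

Request:
{"api": "jog_arm", "payload": {
  "rows": [
    [[0,0,0.001],0,0.02],
    [[0,0,0.001],0,0.02],
    [[0,0,0],4,0.02],
    [[0,0,0],4,0.02],
    [[0,0,0],4,0.02],
    [[0,0,0],4,0.02],
    [[0,0,0],4,0.02],
    [[0,0,0],0,0.02]
  ]
}}

```text
time_s: 21.55
ee_pos: [0.4858, -0.1327, 0.1382]
eef_rot: [-3.141, 0.0, 1.637]
force: [-1.8, -0.9, -0.8]
grip_width: 0.0306
grip_force: 30.0
```

```bash
cat > m.py <<'E'
from h import *
s=get_obs();print(s["time_s"],s["moment"].round(3),s["force"].round(2),s["tau"].round(2)[5],s["eef_rot"].round(3))
E
python3 m.py
```

```text
21.55 [-0.304  0.238  0.06 ] [-1.83 -0.88 -0.82] 1.69 [-3.141  0.     1.637]
```

Request:
{"api": "jog_arm", "payload": {
  "rows": [
    [[0,0,0],4,0.02],
    [[0,0,0],4,0.02],
    [[0,0,0],4,0.02],
    [[0,0,0],4,0.02],
    [[0,0,0],0,0.02]
  ]
}}

```text
time_s: 21.97
ee_pos: [0.4858, -0.1326, 0.1382]
eef_rot: [-3.141, 0.0, 1.36]
force: [-2.6, -0.4, -0.8]
grip_width: 0.0297
grip_force: 30.0
```

```bash
python3 m.py
```

```text
21.9667 [-0.227  0.511  0.009] [-2.57 -0.44 -0.82] 1.71 [-3.141  0.     1.36 ]
```

Request:
{"api": "jog_arm", "payload": {
  "rows": [
    [[0,0,0],3,0.02],
    [[0,0,0],3,0.02],
    [[0,0,0],0,0.02]
  ]
}}

```text
time_s: 22.22
ee_pos: [0.4858, -0.1325, 0.1382]
eef_rot: [-3.141, 0.0, 1.257]
force: [-2.8, -0.5, -1.6]
grip_width: 0.0296
grip_force: 30.0
```

```bash
python3 m.py
```

```text
22.2167 [-0.123  0.654  0.05 ] [-2.83 -0.53 -1.63] 1.29 [-3.141  0.     1.257]
```

Request:
{"api": "jog_arm", "payload": {
  "rows": [
    [[0,0,0],3,0.02],
    [[0,0,0],3,0.02],
    [[0,0,0],0,0.02]
  ]
}}

```text
time_s: 22.47
ee_pos: [0.4858, -0.1325, 0.1382]
eef_rot: [-3.141, 0.0, 1.153]
force: [-2.6, 0.4, -1.2]
grip_width: 0.0299
grip_force: 30.0
```

```bash
python3 m.py
```

```text
22.4667 [-0.065  0.783  0.056] [-2.6   0.37 -1.2 ] 1.29 [-3.141  0.     1.153]
```

Request:
{"api": "jog_arm", "payload": {
  "rows": [
    [[0,0,0],3,0.02],
    [[0,0,0],3,0.02],
    [[0,0,0],0,0.02]
  ]
}}

```text
time_s: 22.72
ee_pos: [0.4858, -0.1324, 0.1382]
eef_rot: [-3.141, 0.0, 1.048]
force: [-3.5, 0.0, -2.6]
grip_width: 0.0295
grip_force: 30.0
```

```bash
python3 m.py
python3 - <<'E'
from h import *
c=camera("top");u,v=proj(c,(.4846,-.134,.05));u,v=int(u),int(v)
hsv=cv2.cvtColor(c["image"],cv2.COLOR_RGB2HSV).astype(int);I=c["image"].astype(int);P=cloud(c)
sub=np.s_[v-30:v+30,u-30:u+30]
for n,m in(("red",(I[...,0]-I[...,1]>60)&(I[...,0]-I[...,2]>60)),("green",(I[...,1]-I[...,0]>40)),("white",I.min(-1)>190)):
    V,U=np.nonzero(m[sub]);print(n,len(U),[tuple(P[sub][a,b].round(4)) for a,b in zip(V,U)][:14])
save(c,"lock1.png",(u-30,v-25,u+30,v+25),8)
E
```

```text
22.7167 [0.077 0.925 0.078] [-3.54  0.04 -2.61] 1.29 [-3.141  0.     1.048]
red 0 []
green 0 []
white 53 [(np.float64(0.4582), np.float64(-0.1006), np.float64(0.3272)), (np.float64(0.4583), np.float64(-0.1024), np.float64(0.3297)), (np.float64(0.4564), np.float64(-0.1044), np.float64(0.3291)), (np.float64(0.4563), np.float64(-0.1068), np.float64(0.3247)), (np.float64(0.4544), np.float64(-0.1085), np.float64(0.3286)), (np.float64(0.4545), np.float64(-0.1106), np.float64(0.3271)), (np.float64(0.4525), np.float64(-0.1106), np.float64(0.3271)), (np.float64(0.4525), np.float64(-0.1126), np.float64(0.3271)), (np.float64(0.4505), np.float64(-0.1147), np.float64(0.3255)), (np.float64(0.4506), np.float64(-0.1166), np.float64(0.3271)), (np.float64(0.4486), np.float64(-0.1187), np.float64(0.3255)), (np.float64(0.4487), np.float64(-0.1205), np.float64(0.3279)), (np.float64(0.4467), np.float64(-0.1208), np.float64(0.3252)), (np.float64(0.4468), np.float64(-0.1225), np.float64(0.328))]
```

Request:
{"api": "jog_arm", "payload": {
  "rows": [
    [[-0.0003,-0.0006,0],3,0.02],
    [[0,0,0],3,0.02],
    [[0,0,0],0,0.02]
  ]
}}

```text
time_s: 23.02
ee_pos: [0.4854, -0.1324, 0.1383]
eef_rot: [-3.141, -0.0, 0.943]
force: [-1.8, -0.1, -2.9]
grip_width: 0.0298
grip_force: 30.0
```

```bash
python3 m.py
```

```text
23.0167 [0.113 0.454 0.018] [-1.8  -0.05 -2.92] 1.28 [-3.141 -0.     0.943]
```

Request:
{"api": "jog_arm", "payload": {
  "rows": [
    [[0,0,0],3,0.02],
    [[0,0,0],3,0.02],
    [[0,0,0],0,0.02]
  ]
}}

```text
time_s: 23.27
ee_pos: [0.4854, -0.1324, 0.1383]
eef_rot: [-3.141, -0.0, 0.838]
force: [-2.0, 0.8, -3.0]
grip_width: 0.0299
grip_force: 30.0
```

```bash
python3 m.py
```

```text
23.2667 [0.294 0.486 0.048] [-1.99  0.81 -3.03] 1.29 [-3.141 -0.     0.838]
```

Request:
{"api": "jog_arm", "payload": {
  "rows": [
    [[0,0,0],3,0.02],
    [[0,0,0],2,0.02],
    [[0,0,0],0,0.02]
  ]
}}

```text
time_s: 23.52
ee_pos: [0.4853, -0.1324, 0.1383]
eef_rot: [-3.141, -0.0, 0.752]
force: [-1.3, 1.6, -2.5]
grip_width: 0.0298
grip_force: 30.0
```

```bash
python3 m.py
```

```text
23.5167 [0.519 0.56  0.106] [-1.35  1.59 -2.53] 1.03 [-3.141 -0.     0.752]
```

Request:
{"api": "jog_arm", "payload": {
  "rows": [
    [[0,0,0],3,0.02],
    [[0,0,0],2,0.02],
    [[0,0,0],0,0.02]
  ]
}}

```text
time_s: 23.77
ee_pos: [0.4853, -0.1323, 0.1383]
eef_rot: [-3.141, 0.0, 0.665]
force: [-1.9, 1.5, -4.0]
grip_width: 0.0299
grip_force: 30.0
```

```bash
python3 m.py
```

```text
23.7667 [0.666 0.651 0.287] [-1.9   1.5  -4.05] 1.15 [-3.141  0.     0.665]
```

Request:
{"api": "jog_arm", "payload": {
  "rows": [
    [[0,0,0],3,0.02],
    [[0,0,0],0,0.02],
    [[0,0,0],0,0.02]
  ]
}}

```text
time_s: 24.02
ee_pos: [0.4853, -0.1323, 0.1383]
eef_rot: [-3.141, 0.0, 0.614]
force: [-2.9, 3.1, -3.6]
grip_width: 0.0293
grip_force: 30.0
```

```bash
python3 m.py
```

```text
24.0167 [0.83  0.742 0.349] [-2.91  3.1  -3.61] 0.62 [-3.141  0.     0.614]
```

The moment rose from 0.05 to 0.35 N·m, so the lock is at its stop. I'll unwind within the slot's play, lift out and check the pointer.

Request:
{"api": "jog_arm", "payload": {
  "rows": [
    [[0,0,0],-4,0.02],
    [[0,0,0],-4,0.02],
    [[0,0,-0.002],0,0.02],
    [[0,0,-0.005],0,0.02],
    [[0,0,-0.008],0,0.02],
    [[0,0,-0.015],0,0.02],
    [[0,0,-0.02],0,0.02],
    [[0,0,-0.02],0,0.02],
    [[0,0,-0.015],0,0.02],
    [[0,0,-0.005],0,0.02],
    [[0,0,0],0,0.02]
  ]
}}

```text
time_s: 24.93
ee_pos: [0.4861, -0.1329, 0.2304]
eef_rot: [3.138, -0.002, 0.748]
force: [0.3, 0.5, -1.2]
grip_width: 0.0296
grip_force: 30.0
```

Request:
{"api": "jog_arm", "payload": {
  "rows": [
    [[0.025,-0.0028,0],0,0.02],
    [[0.035,-0.0039,0],0,0.02],
    [[0.035,-0.0039,0],0,0.02],
    [[0.035,-0.0039,0],0,0.02],
    [[0.035,-0.0039,0],0,0.02],
    [[0.0262,-0.003,0],0,0.02],
    [[0,0,0],0,0.02],
    [[0,0,0],0,0.02]
  ]
}}

```text
time_s: 25.6
ee_pos: [0.611, 0.0141, 0.2269]
eef_rot: [-3.14, 0.001, 0.75]
force: [0.1, -0.4, -0.9]
grip_width: 0.0296
grip_force: 30.0
```

```bash
python3 drv.py
python3 - <<'E'
from h import *
c=camera("top");u,v=proj(c,(.4846,-.134,.05));u,v=int(u),int(v)
a=cv2.resize(c["image"][v-25:v+25,u-25:u+25],(400,400),interpolation=cv2.INTER_CUBIC)
c=camera("side");e=get_obs()["ee_pos"];u,v=[int(k) for k in proj(c,e-[0,0,.08])]
b=cv2.resize(c["image"][v-40:v+40,u-40:u+40],(400,400),interpolation=cv2.INTER_CUBIC)
cv2.imwrite("pics/chk.png",cv2.cvtColor(np.hstack([a,b]),cv2.COLOR_RGB2BGR))
E
```

```text
[0.6106 0.0133 0.2274] [-3.1408  0.0012  0.7491] 0.029895328219172283
orange rect ((627.8919677734375, 174.22645568847656), (37.63396072387695, 226.55728149414062), 17.671520233154297)
driver 0.88 [0.6087 0.0133 0.2525]
driver_tip 0.86 [0.6094 0.0133 0.1307]
```

View pics/chk.png

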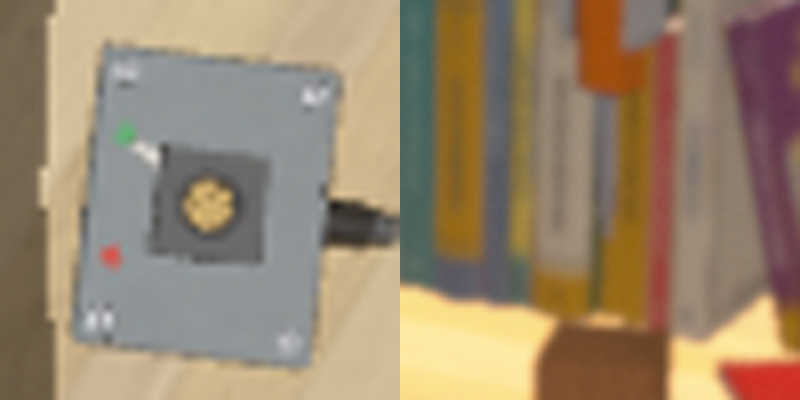

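The white pointer at (148,152) now aims at the green dot at (127,132), so the lock is closed. On the right, the tip is over the stand. Lowering the driver in.

Request:
{"api": "jog_arm", "payload": {
  "rows": [
    [[0,0,0.015],0,0.02],
    [[0,0,0.02],0,0.02],
    [[0,0,0.012],0,0.02],
    [[0,0,0.01],0,0.02],
    [[0,0,0.01],0,0.02],
    [[0,0,0.01],0,0.02],
    [[0,0,0],0,0.02],
    [[0,0,0],0,0.02]
  ]
}}

```text
time_s: 26.52
ee_pos: [0.6109, 0.0133, 0.1513]
eef_rot: [-3.141, 0.0, 0.749]
force: [0.2, -0.9, -1.2]
grip_width: 0.0301
grip_force: 30.0
```

Request:
{"api": "jog_arm", "payload": {
  "rows": [
    [[0,0,0.01],0,0.02],
    [[0,0,0.01],0,0.02],
    [[0,0,0.01],0,0.02],
    [[0,0,0.008],0,0.02],
    [[0,0,0.005],0,0.02],
    [[0,0,0.003],0,0.02],
    [[0,0,0],0,0.02],
    [[0,0,0],0,0.02]
  ]
}}

```text
time_s: 27.18
ee_pos: [0.611, 0.0133, 0.1056]
eef_rot: [3.141, -0.0, 0.749]
force: [1.0, -0.4, -0.1]
grip_width: 0.0299
grip_force: 30.0
```

Request:
{"api": "jog_arm", "payload": {
  "rows": [
    [[0,0,0.002],0,0.02],
    [[0,0,0.0015],0,0.02],
    [[0,0,0.001],0,0.02],
    [[0,0,0],0,0.02],
    [[0,0,0],0,0.02]
  ]
}}

```text
time_s: 27.6
ee_pos: [0.611, 0.0133, 0.1013]
eef_rot: [3.141, -0.0, 0.749]
force: [-0.1, -0.0, 2.5]
grip_width: 0.03
grip_force: 30.0
```

Seated, with contact beginning. I'll release and retreat upward.

Request:
{"api": "jog_arm", "payload": {
  "rows": [
    [[0,0,0],0,0.035],
    [[0,0,0],0,0.04],
    [[0,0,0],0,0.06],
    [[0,0,0],0,0.08],
    [[0,0,0],0,0.08],
    [[0,0,-0.02],0,0.08],
    [[0,0,-0.03],0,0.08],
    [[0,0,-0.035],0,0.08],
    [[0,0,-0.03],0,0.08],
    [[0,0,-0.02],0,0.08],
    [[0,0,0],0,0.08],
    [[0,0,0],0,0.08]
  ]
}}

```text
time_s: 28.6
ee_pos: [0.6111, 0.0133, 0.2366]
eef_rot: [3.14, -0.001, 0.749]
force: [0.2, -0.4, -0.3]
grip_width: 0.0802
grip_force: 0.0
```

Request:
{"api": "jog_arm", "payload": {
  "rows": [
    [[-0.03,0,-0.02],0,0.08],
    [[-0.03,0,0],0,0.08],
    [[-0.03,0,0],0,0.08],
    [[-0.03,0,0],0,0.08],
    [[-0.02,0,0],0,0.08],
    [[0,0,0],0,0.08],
    [[0,0,0],0,0.08],
    [[0,0,0],0,0.08]
  ]
}}

```text
time_s: 29.27
ee_pos: [0.5086, -0.0816, 0.2551]
eef_rot: [-3.141, 0.001, 0.749]
force: [0.5, 0.4, -0.2]
grip_width: 0.0796
grip_force: 0.0
```

Run:
```python
from h import *
np.set_printoptions(precision=4,suppress=True)
print(get_obs()["ee_pos"])
for n in("side","top"):
    c=camera(n)
    for l,z in(("driver",.12),("oil_bottle",0),("ring_gauge",.003)):
        for d in spot_point(l,c)[:1]:a=d["at"];print(n,l,d["p"],at_z(c,a[0]*560,a[1]*420,z))
    if n=="side":
        u,v=[int(k) for k in proj(c,(.61,.0135,.12))];save(c,"fin.png",(u-100,v-60,u+80,v+130),3)
```

```text
[ 0.5086 -0.0816  0.2551]
side driver 0.82 [0.6129 0.0049 0.12  ]
side oil_bottle 0.84 [ 0.5066 -0.3052 -0.    ]
side ring_gauge 0.69 [ 0.6935 -0.1594  0.003 ]
top driver 0.51 [0.6105 0.0189 0.12  ]
top oil_bottle 0.9 [ 0.5078 -0.3085  0.    ]
top ring_gauge 0.5 [ 0.6947 -0.1769  0.003 ]
```

View pics/fin.png

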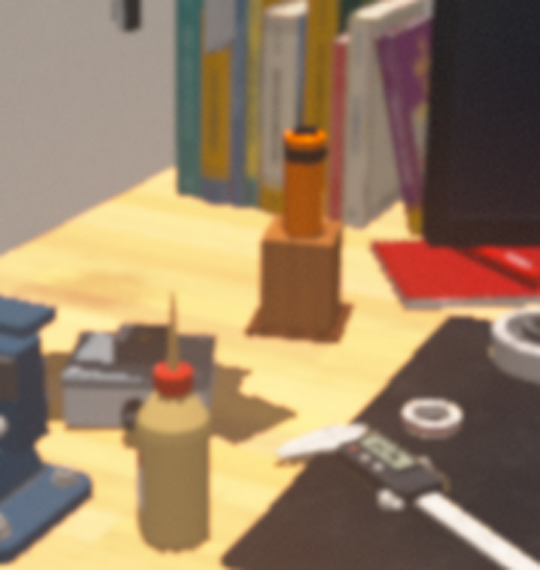

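The driver stands upright in the stand, with its handle at (305,185). The bottle at (175,470) and the ring at (432,417) have not moved, and the arm is clear, so I'm handing in.

```bash
python3 -c "
from station import *
print(hand_in())"
```

```text
the job is handed in; nothing more can be done
None
```

The job is handed in at about 29 s of the 72 s: the lock was turned clockwise to its stop, with the pointer at the green dot, the screwdriver is back upright in the stand and released, and the oil bottle and ring gauge were not disturbed.

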